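# Free the ware board and hold it level with its pots

### The job

The ware board with two pots on it is locked in its cradle by a clamp with a red wing nut: loosen the nut anticlockwise (seen from above), about a quarter turn, until the steel toe has swung right off the end of the board. Then take the board by the bare stretch in its middle, lift it straight up with both pots standing on it, and finish holding it level and still about 10 cm above the cradle; do not put it down or let go. Do not touch the pots with the robot, and leave everything else on the bench where it is.

Things in the scene. Friction and masses are not known exactly. Their poses are not given: they have to be found in the camera images.
- cradle: Fixed dark wooden cradle, base 120 (x) x 530 (y) x 12 mm; origin on the bench under its centre, y along its length. In mm: cross blocks at y = +165 and -165 carry the board 60 above the bench, with side lugs (tops 70 above the bench) beside the board; between the blocks it is open down to the 12 thick base. Clamp post at y = +228, fixed end stop (top 70 above the bench) at y = -222.
- board: Loose pale wooden ware board, 60 (x) x 400 (y) x 15 mm thick (z), about 0.2 kg; origin at the centre of the board, half-way through its thickness. Its underside rests 60 above the bench. Its bare middle, about 140 long, is where it is gripped, across the 60 width; gripped there it is nearly balanced.
- wing_nut (a point): Centre of the red wing of the captive nut, 109 mm above the bench, on the vertical turning axis. The wing is a flat bar 50 long (this point's x axis) x 10 thick (y) x 36 mm high, top 127, foot 91 mm above the bench. The steel toe, one piece with it, lies below (top 85 mm above the bench, 2 mm over the board) and points along -y, reaching 48 mm from the axis; the board ends about 28 mm from the axis.
- clamp (a joint): Turn of wing nut and toe together, rad, positive anticlockwise from above: 0 = toe straight over the end of the board, 1.57 = toe square to the board and clear of it, stop at 1.75; the toe clears the board from about 1.2. Stays where left; turning takes about 0.06 N m. It starts between 0 and 0.35.
- tumbler: Open terracotta tumbler, 62 mm diameter at the rim, 72 mm high, about 0.12 kg, standing loose on the board about 112 mm from the board's middle, towards one end (either); origin at the centre of its foot.
- vase: Small blue vase, 62 mm diameter at the belly, 80 mm high, about 0.13 kg, standing loose on the board about 112 mm from the board's middle, towards the other end; origin at the centre of its foot.
- glaze_jar: bystander: closed amber jar, 64 diameter, 95 mm high, on the bench
- bowl: bystander: terracotta bowl, 110 diameter, 50 mm high, on the bench
- brush_mug: bystander: white mug, 76 diameter, 90 mm high, on the bench
- brush: bystander: small brush lying flat, about 200 mm long, on the bench
- rib: bystander: flat wooden potter's rib, 110 x 60 x 10 mm, on the bench
- saucer: bystander: shallow terracotta plate, 120 diameter, 18 mm high, on the bench
Not all that is in view belongs to the job. Leave any green or purple look-alike of the vase alone. What is shaped like the tumbler but purple is not meant.

How it is judged:
By the outcome, as a careful person would: the job done as asked, in the order asked, and still so for the second after the job is handed in, while the arm keeps its last pose, push and grip.
It also fails if it takes over 48 s, if anything falls off the work surface, if the arm or the gripper's body presses on something with over 40 N, if the wrist force passes 120 N, or if a joint passes its speed limit or range.

### The arm

A 6-joint arm with a two-finger parallel gripper is mounted at the origin on the work surface. World frame = base frame: x ahead of the robot, y to its left, z up, the work surface at z = 0. Lengths are in mm, angles in rad, forces in N, time in s.
With the tool pointing down it reaches from about 350 to 875 mm from the base axis. Payload 4.2 kg.
Tool frame: the origin (TCP) lies on the front face of the gripper's body, between the roots of the fingers; the fingertips stand 70 mm ahead of it and the grasp point (between the pads) lies 51 mm ahead of it; x points along the fingers, y is the direction in which the jaws open and shut, and the axes are right-handed (so a half turn about x gives the same grasp; the last joint's range is limited). The gripper opens to 87 mm and grips with 3 to 60 N. Pads are 19 mm wide; open, the fingers measure 117 mm over their backs; the gripper's body (75 mm by 190 mm) begins 51 mm behind the grasp point.
Start: joints at [1.38, 0.385, 0.008, 0, -1.194, -0.259], TCP at [271.707, 562.827, 292.25] pointing down, gripper open.
Joint ranges: [-3.14, 3.14], [-1.21, 2.06], [-1.07, 1.41], [-3.16, 2.05], [-2.99, -0.16], [-3.1, 3.1]. Speed limits (rad/s): [2.79, 2.79, 3.14, 3.14, 3.14, 3.14].

### API

Orientations are given as a unit quaternion [x, y, z, w].
In Python, from station import * gives the robot as it stands. Calls block until the motion is done:
- movep(position, orientation): joint-space move of the TCP to a pose.
- move_straight(position, rate=150, rot=None, force_limit=None): straight line of the TCP; rot=None keeps the orientation; rate is the mean speed in mm/s. With force_limit (N) it stops when the force on the tool has changed by that much, and returns True; else False.
- move_j(angles): joint-space move.
- gripper_to(opening, strength=None): finger opening in mm; strength is the grip in N (None keeps the last); returns when the fingers have stopped.
- pause(seconds).
- inverse_kinematics(position, orientation): joint angles nearest the present ones, or None.
- capture(name): name is "side" or "top"; returns a dict with "img" (400x640x3 uint8, red, green, blue), "depth" (400x640 float32, mm along the optical axis (not along the pixel's ray), 0 where there is no reading), "camera_matrix" (3x3 intrinsics, pixels), "T" (4x4, takes a point from camera to world coordinates). Camera axes: x right, y up, looking along -z (the intrinsics and any distortion apply to the point x, -y, -z); pixel columns grow to the right and rows downward; lengths in mm; the calibration is good to about 2 mm. A picture is of the moment at which its call begins.
A pose or a line that the arm cannot do raises PlanningError and nothing moves.
- finish_job(): hands the job in, once; it reports no verdict.
Trained networks look in a picture, given as the dict that the camera call returned (one of the last four; its "shot" number tells which), for a name from the list of things; names that differ only in an ending like _2 or _b are one class to them, and where a whole thing is asked for, a point or a joint stands for the part that bears it (a point fixed in the world has none). Each returns a list of dicts, best first, with "confidence" (0 to 1); they miss things now and then, are a little off and sometimes report something else, mostly with a low value. They report only what shows in the picture. A call takes as long as a camera call. They do not tell look-alikes from the thing itself.
- outline_of(picture, name): "pixels" (400x640 bool, what is visible of it).
- mark_of(picture, name): "position" ([x, y, z] in mm, in world coordinates, good to about 4 mm: a listed point, or the origin of a listed thing).
Readings, each from a call of its own:
- current_time(): time.
- current_joints(): joint angles.
- current_qd(): joint speeds.
- current_tau(): joint torques, N m.
- current_tool_pos(): TCP position.
- current_ee_rot(): TCP orientation.
- current_ft_force(): force on the tool from outside, world axes, zero at the start.
- current_ft_torque(): the same for the moment, N m.
- current_grip_width(): finger opening in mm.
Only numpy, scipy, OpenCV 4.12 (cv2) and the standard library are available. Lean on these libraries where they do the work, as an engineer would, in place of code of your own. Each camera call takes 0.05 s, during which the arm holds its last target. There are 200 camera calls.

## Working session

There is one attempt and no reset: what is moved stays moved. The work goes in short steps, each a Python script; the robot and the scene stay as the last script left them, time stands still between calls to the robot, and variables do not carry over. Pictures are saved under pics/ and viewed, about 8 in all and at most 12, crops included, and the job is handed in when it is done.

```bash
ls; mkdir -p pics; cat > h.py <<'E'
from station import *
import numpy as np, cv2
def save(p,n,crop=None,s=1):
    im=p["img"][:,:,::-1]
    if crop: r0,r1,c0,c1=crop; im=im[r0:r1,c0:c1]
    cv2.imwrite("pics/"+n,cv2.resize(im,None,fx=s,fy=s,interpolation=cv2.INTER_CUBIC))
def world(p,mask):
    r,c=np.nonzero(mask&(p["depth"]>0)); d=p["depth"][r,c]; K=p["camera_matrix"]
    x=(c-K[0,2])/K[0,0]*d; y=(r-K[1,2])/K[1,1]*d
    P=np.c_[x,-y,-d,np.ones(len(d))]@np.array(p["T"]).T
    return P[:,:3]
def pix(p,X):
    X=np.atleast_2d(X); q=(np.linalg.inv(p["T"])@np.c_[X,np.ones(len(X))].T).T
    K=p["camera_matrix"]; return np.c_[K[0,0]*q[:,0]/-q[:,2]+K[0,2],K[1,1]*-q[:,1]/-q[:,2]+K[1,2]]
E
python3 - <<'E'
from h import *
for n in("top","side"):
    p=capture(n); save(p,n+"0.png"); print(n,p.keys(),np.round(p["T"],2).tolist())
    for t in["cradle","board","wing_nut","tumbler","vase","clamp"]:
        try:
            for m in mark_of(p,t)[:3]: print(t,"mark",np.round(m["position"],1),round(m["confidence"],2),np.round(pix(p,np.array(m["position"],float))))
            for o in outline_of(p,t)[:2]:
                P=world(p,o["pixels"]); print("  out",round(o["confidence"],2),len(P),np.round(np.percentile(P,[2,50,98],axis=0),0).tolist(), np.round(cv2.minAreaRect(P[:,:2].astype(np.float32)),2) if 0 else cv2.minAreaRect(P[:,:2].astype(np.float32)))
        except Exception as e: print(t,e)
print(current_time())
E
```

```text
pics
top dict_keys(['img', 'depth', 'camera_matrix', 'T', 'shot']) [[-0.0, 1.0, -0.07, 450.95], [-1.0, -0.0, 0.03, 15.18], [0.03, 0.07, 1.0, 1420.34], [0.0, 0.0, 0.0, 1.0]]
cradle mark [466.9  35.6   3.5] 0.59 [[309. 237.]]
  out 0.85 4215 [[401.0, -223.0, 7.0], [466.0, 35.0, 14.0], [541.0, 291.0, 104.0]] ((470.27703857421875, 32.827056884765625), (531.5452880859375, 121.04045104980469), 85.13975524902344)
board mark [465.1  38.8  69.4] 0.97 [[308. 237.]]
  out 0.89 2079 [[432.0, -154.0, 70.0], [469.0, 37.0, 76.0], [509.0, 228.0, 82.0]] ((469.61669921875, 37.98918151855469), (399.4549560546875, 60.42878341674805), 85.25618743896484)
wing_nut mark [488.2 259.  109.4] 0.55 [[226. 229.]]
  out 0.56 204 [[469.0, 217.0, 22.0], [494.0, 254.0, 93.0], [512.0, 270.0, 125.0]] ((487.46844482421875, 246.16041564941406), (57.577056884765625, 45.40864562988281), 80.03446960449219)
tumbler mark [459.2 -72.2  73.5] 0.77 [[347. 239.]]
tumbler mark [328.4 -88.9  -1.6] 0.56 [[351. 284.]]
  out 0.82 387 [[305.0, -120.0, -0.0], [328.0, -94.0, 19.0], [359.0, -63.0, 76.0]] ((333.3940124511719, -93.97152709
[... 2208 characters left out ...]
9573364257812), (60.90120315551758, 57.36235809326172), 76.29973602294922)
vase mark [615.   97.7  -1.8] 0.87 [[322. 203.]]
vase mark [475.  137.5  74. ] 0.77 [[282. 191.]]
vase mark [3.494e+02 1.957e+02 1.000e-01] 0.77 [[244. 212.]]
  out 0.81 330 [[587.0, 65.0, 7.0], [607.0, 79.0, 51.0], [635.0, 119.0, 79.0]] ((616.315673828125, 139.737060546875), (154.77830505371094, 53.6152229309082), 83.07144927978516)
  out 0.75 429 [[321.0, 166.0, -2.0], [345.0, 180.0, 46.0], [398.0, 304.0, 80.0]] ((367.6039123535156, 256.77984619140625), (193.1758270263672, 67.98416137695312), 70.26274871826172)
clamp it knows: board, bowl, brush, brush_mug, cradle, glaze_jar, rib, saucer, tumbler, vase, wing_nut
1.1
```

View images.

```bash
python3 - <<'E'
import cv2,numpy as np
t=cv2.imread("pics/top0.png");s=cv2.imread("pics/side0.png")
a=cv2.resize(t[120:340,180:420],(654,600),interpolation=cv2.INTER_CUBIC)
cv2.imwrite("pics/topc.png",a)
cv2.imwrite("pics/sidec.png",cv2.resize(s[130:290,200:400],(750,600),interpolation=cv2.INTER_CUBIC))
E
```

```text
(no output)
```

View pics/top0.png

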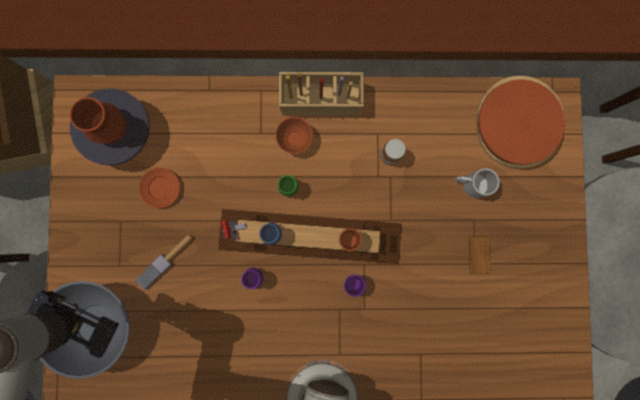

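View pics/topc.png

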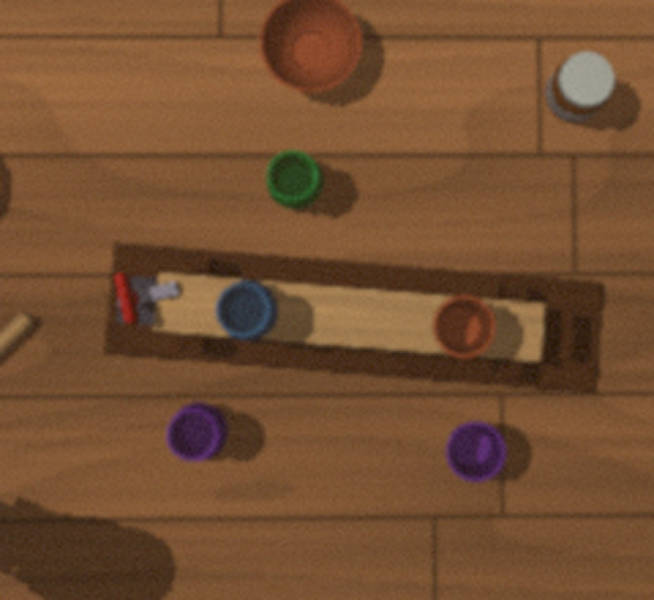

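View pics/sidec.png

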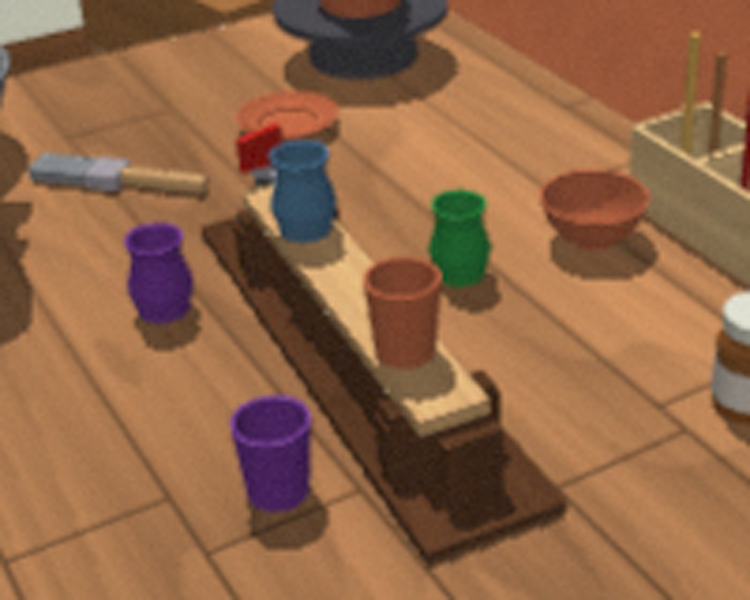

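The board carries the blue vase at top-image pixel (271,234) and the terracotta tumbler at (349,239). The red wing is at (226,229), with the toe over the board's clamp end. The look-alikes are the purple vase (252,279), green vase (288,186) and purple tumbler (354,286). All three stand on the bench, so I leave them. Next I refine the wing's pose from its red pixels and check IK.

```bash
cat >> h.py <<'E'
from scipy.spatial.transform import Rotation as R
def quat(a):  # tool down, jaws opening along yaw a
    c,s=np.cos(a),np.sin(a)
    return R.from_matrix(np.array([[0,c,s],[0,s,-c],[-1,0,0]])).as_quat().tolist()
def red(p,near):
    i=cv2.cvtColor(p["img"],cv2.COLOR_RGB2HSV); m=((i[...,0]<6)|(i[...,0]>174))&(i[...,1]>190)&(i[...,2]>90)
    n,l,st,ce=cv2.connectedComponentsWithStats(m.astype(np.uint8))
    k=1+np.argmin([np.linalg.norm(c-near)-0.5*np.sqrt(s[4]) for c,s in zip(ce[1:],st[1:])])
    return l==k
E
python3 - <<'E'
from h import *
print(np.round(current_ee_rot(),3), np.round(R.from_quat(current_ee_rot()).as_matrix(),2).tolist())
for n,c in(("top",(226,229)),("side",(269,168))):
    p=capture(n); m=red(p,c); P=world(p,m); P=P[(P[:,2]>85)&(P[:,2]<135)]
    r,cc=np.nonzero(m); print(n,m.sum(),len(P),"pix",cc.min(),cc.max(),r.min(),r.max())
    print(np.round(np.percentile(P,[0,5,50,95,100],axis=0),1).tolist())
    rect=cv2.minAreaRect(P[:,:2].astype(np.float32)); print(rect)
    u,s,v=np.linalg.svd(P[:,:2]-P[:,:2].mean(0)); print("yaw",np.arctan2(v[0,1],v[0,0]),s)
    print("axis rows"); 
    if n=="top":
        # intersect pixel contour with plane z=127 (top face of the wing)
        T=p["T"];K=p["camera_matrix"]; d=np.c_[(cc-K[0,2])/K[0,0],-(r-K[1,2])/K[1,1],-np.ones(len(r))]@T[:3,:3].T
        for z in(127,109):
            Q=T[:3,3]+d*((z-T[2,3])/d[:,2])[:,None]; print(z,cv2.minAreaRect(Q[:,:2].astype(np.float32)),Q.mean(0))
    mt=[mark_of(p,"wing_nut")[0]["position"] for _ in range(3)]; print(np.round(mt,1).tolist())
    mb=[mark_of(p,"board")[0]["position"] for _ in range(2)]; print(np.round(mb,1).tolist())
for a in np.arange(-3.1,3.2,.4):
    q=inverse_kinematics([488,260,169],quat(a)); print(round(a,1),None if q is None else np.round(q,2).tolist())
E
```

```text
[ 0.689 -0.158 -0.689 -0.158] [[0.0, -0.43, -0.9], [0.0, -0.9, 0.43], [-1.0, -0.0, -0.0]]
top 52 52 pix 222 228 220 237
[[466.4, 252.1, 114.5], [469.1, 253.0, 116.6], [490.8, 258.8, 121.7], [509.7, 267.4, 124.2], [512.4, 269.5, 127.1]]
((489.59033203125, 260.03973388671875), (47.370121002197266, 9.037771224975586), 15.097798347473145)
yaw -2.8692384000562923 [101.07790241  18.01607895]
axis rows
127 ((489.5370788574219, 258.5738525390625), (47.05524826049805, 9.528352737426758), 16.45746421813965) [489.46410604 258.75357864 127.        ]
109 ((490.0740966796875, 261.96124267578125), (47.71014404296875, 9.660930633544922), 16.457456588745117) [490.00012643 262.14347189 109.        ]
[[490.2, 259.3, 110.4], [490.2, 259.3, 110.4], [490.2, 259.3, 110.4]]
[[467.0, 36.7, 68.9], [467.0, 36.7, 68.9]]
side 86 83 pix 263 274 163 175
[[462.2, 247.3, 89.7], [464.2, 249.2, 92.1], [480.4, 254.3, 110.2], [505.1, 261.8, 121.0], [509.4, 264.9, 121.6]]
((486.0243225097656, 256.76025390625), (47.898738861083984, 12.425435066223145), 13.501574516296387)
yaw -2.9224982921487412 [121.71712876  26.63384741]
axis rows
[[484.5, 260.3, 108.2], [484.5, 260.3, 108.2], [484.5, 260.3, 108.2]]
[[463.2, 35.8, 69.3], [463.2, 35.8, 69.3]]
-3.1 [0.78, 0.39, -0.34, 0.0, -0.85, -0.74]
-2.7 [0.78, 0.39, -0.34, 0.0, -0.85, -0.34]
-2.3 [0.78, 0.39, -0.34, 0.0, -0.85, 0.06]
-1.9 [0.78, 0.39, -0.34, 0.0, -0.85, 0.46]
-1.5 [0.78, 0.39, -0.34, 0.0, -0.85, 0.86]
-1.1 [0.78, 0.39, -0.34, 0.0, -0.85, 1.26]
-0.7 [0.78, 0.39, -0.34, 0.0, -0.85, 1.66]
-0.3 [0.78, 0.39, -0.34, 0.0, -0.85, 2.06]
0.1 [0.78, 0.39, -0.34, 0.0, -0.85, 2.46]
0.5 [0.78, 0.39, -0.34, 0.0, -0.85, 2.86]
0.9 [0.78, 0.39, -0.34, 0.0, -0.85, -3.02]
1.3 [0.78, 0.39, -0.34, 0.0, -0.85, -2.62]
1.7 [0.78, 0.39, -0.34, 0.0, -0.85, -2.22]
2.1 [0.78, 0.39, -0.34, 0.0, -0.85, -1.82]
2.5 [0.78, 0.39, -0.34, 0.0, -0.85, -1.42]
2.9 [0.78, 0.39, -0.34, 0.0, -0.85, -1.02]
```

```bash
python3 - <<'E'
from h import *
a=-1.30; gripper_to(36,12)
movep([488,260.5,260],quat(a))
print("contact",move_straight([488,260.5,170],100,force_limit=8), current_tool_pos(), current_time())
gripper_to(0,12); pause(.3)
print(current_grip_width(),np.round(current_ft_force(),1),np.round(current_ft_torque(),2),current_time())
p=capture("top"); save(p,"t1.png",(170,290,170,330),4); p=capture("side"); save(p,"s1.png",(110,260,200,400),4)
E
```

```text
contact False [488.37437527 260.83243216 170.63752021] 5.2167
10.149222536953667 [-3.3  3.6  2.5] [ 1.16  0.99 -0.06] 6.0917
```

View pics/s1.png

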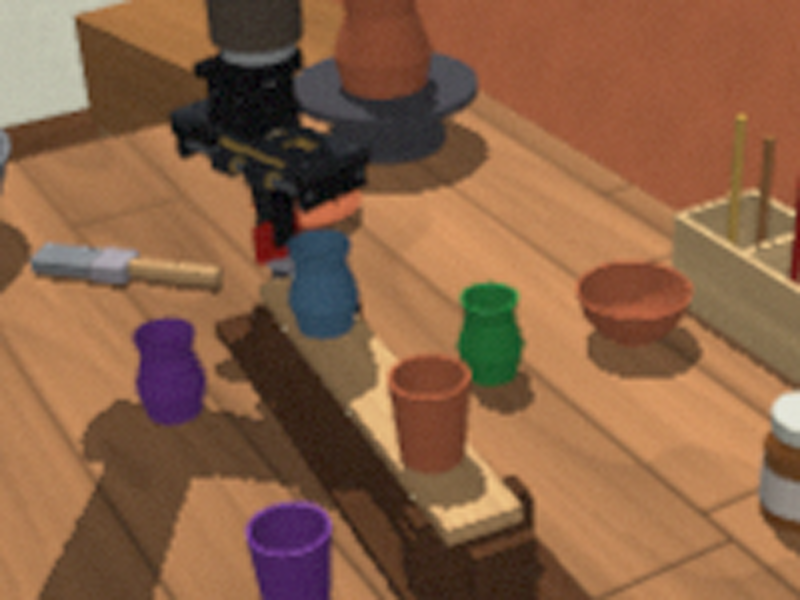

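The fingers hold the red wing (width 10.1 mm) and the gripper body clears the vase. I turn the nut in steps and watch the forces.

```bash
python3 - <<'E'
from h import *
a=-1.30
for k in range(1,7):
    hit=move_straight([488,260.5,170],20,rot=quat(a+.2*k),force_limit=35) if 0 else movep([488,260.5,170],quat(a+.2*k))
    f=current_ft_force(); print(k,hit,round(current_grip_width(),1),np.round(f,1),round(current_ft_torque()[2],2),round(current_time(),2))
    if np.linalg.norm(f)>40: break
p=capture("top"); save(p,"t2.png",(170,290,170,330),4); p=capture("side"); save(p,"s2.png",(110,260,200,400),4)
E
```

```text
1 False 10.0 [-4.1  4.7  3. ] 0.02 6.5
2 False 9.7 [-4.7  3.9  3.1] 0.04 6.81
3 False 9.8 [-4.   4.   2.5] 0.06 7.12
4 False 9.8 [-4.8  4.7  3.2] 0.08 7.42
5 False 10.0 [-4.2  5.3  3.4] 0.03 7.73
6 False 10.0 [-4.9  4.6  3. ] 0.07 8.04
```

```bash
python3 - <<'E'
from h import *
gripper_to(36); move_straight([488,260.5,290],150)
movep([466,37,290],quat(-0.085))
gripper_to(85)
print(np.round(current_tool_pos(),1),np.round(current_joints(),2),np.round(current_ft_force(),1),current_time())
p=capture("top"); m=red(p,(226,229)); P=world(p,m)
print("wing",m.sum(),cv2.minAreaRect(P[:,:2].astype(np.float32)))
A=p["img"][170:290,180:340]
p=capture("side"); B=p["img"][110:290,190:430]
for n in("vase","tumbler","board"): print(n,[(np.round(x["position"],1).tolist(),round(x["confidence"],2)) for x in mark_of(p,n)])
a=cv2.resize(A,(400,300),interpolation=cv2.INTER_CUBIC);b=cv2.resize(B,(400,300),interpolation=cv2.INTER_CUBIC)
cv2.imwrite("pics/c2.png",cv2.resize(np.vstack([a,b]),None,fx=1,fy=1)[...,::-1])
E
```

```text
[466.  37. 290.] [ 0.43  0.12 -0.36 -0.   -1.09  2.63] [-0.3  0.3 -0.4] 11.8
wing 30 ((488.5392150878906, 260.2914733886719), (43.091609954833984, 6.479689598083496), 81.67278289794922)
vase [([615.8, 97.9, -2.2], 0.87), ([347.5, 196.7, 1.1], 0.77), ([474.7, 137.5, 73.5], 0.56)]
tumbler [([454.6, -71.6, 77.4], 0.94), ([466.5, 38.0, 64.8], 0.62), ([330.4, -96.2, -3.5], 0.6)]
board [([464.7, 36.6, 64.3], 0.56)]
```

View pics/c2.png

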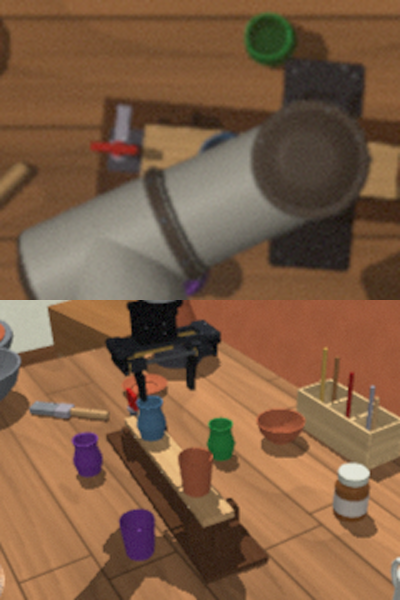

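The lower view and the upper crop show the toe pointing out in +x, clear of the board's end. The wing is now about 1.5 rad, and both pots are still standing. Before descending I check that the arm link stays above the vase.

```bash
python3 - <<'E'
from h import *
p=capture("top"); P=world(p,p["depth"]>0)
A=P[(P[:,2]>200)]
for y in range(20,300,30):
    s=A[abs(A[:,1]-y)<15]; 
    if len(s): print(y,np.round(np.percentile(s,[3,97],axis=0)).tolist())
E
```

```text
20 [[378.0, 6.0, 315.0], [554.0, 34.0, 591.0]]
50 [[216.0, 36.0, 330.0], [556.0, 64.0, 672.0]]
80 [[221.0, 66.0, 333.0], [487.0, 94.0, 684.0]]
110 [[221.0, 96.0, 546.0], [468.0, 124.0, 679.0]]
140 [[223.0, 126.0, 551.0], [456.0, 154.0, 662.0]]
170 [[277.0, 156.0, 550.0], [447.0, 184.0, 623.0]]
200 [[343.0, 186.0, 542.0], [436.0, 214.0, 582.0]]
230 [[351.0, 215.0, 541.0], [424.0, 243.0, 571.0]]
260 [[386.0, 245.0, 535.0], [417.0, 250.0, 556.0]]
```

```bash
python3 - <<'E'
from h import *
q=quat(-0.085)
move_straight([466,38.5,290],100,rot=q)
move_straight([466,38.5,160],120)
print("contact",move_straight([466,38.5,118.5],50,force_limit=8),np.round(current_tool_pos(),1),np.round(current_ft_force(),1))
gripper_to(50,6); pause(.2)
print(current_grip_width(),np.round(current_ft_force(),1),np.round(current_ft_torque(),2))
p=capture("side"); save(p,"s3.png",(130,290,200,400),3.75)
print(current_time())
E
```

```text
contact False [466.2  38.6 118.7] [-0.2 -0.1  0.1]
60.21444929368232 [2.6 0.4 0.5] [-0.2  -0.78  0.01]
15.3833
```

View pics/s3.png

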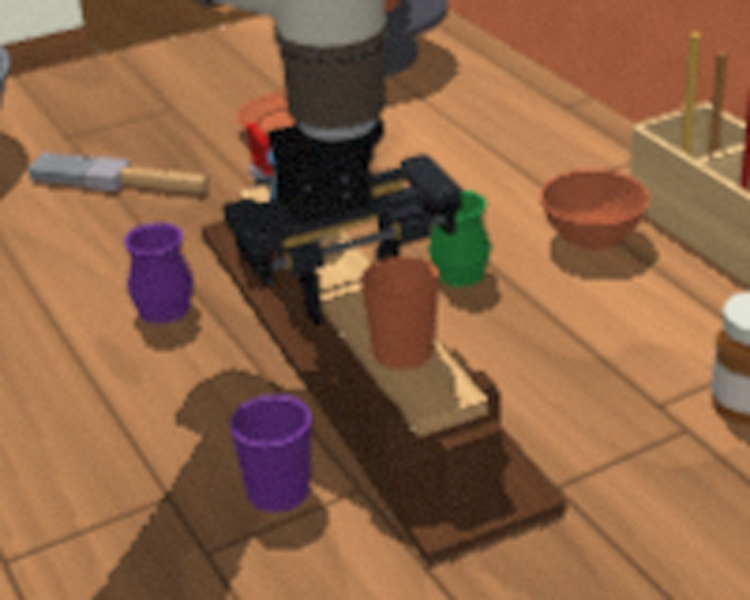

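The jaws hold the board in its bare middle (width 60.2 mm) with the pots untouched. Now I firm up the grip, lift slowly and check.

```bash
python3 - <<'E'
from h import *
gripper_to(50,50); pause(.2)
x,y,z=current_tool_pos(); print(np.round([x,y,z],1),np.round(current_ft_force(),1))
move_straight([466,38.5,140],25); pause(.3)
print(np.round(current_ft_force(),1),np.round(current_ft_torque(),2),current_grip_width())
p=capture("side")
for n in("vase","tumbler"): print(n,[np.round(v["position"],1).tolist() for v in mark_of(p,n)])
move_straight([466,38.5,219],35); pause(1)
print(np.round(current_tool_pos(),1),np.round(current_ft_force(),1),np.round(current_ft_torque(),2),current_grip_width(),current_time())
p=capture("side"); save(p,"s4.png",(90,250,200,400),3.75)
for n in("board","vase","tumbler"): print(n,[np.round(v["position"],1).tolist() for v in mark_of(p,n)])
p=capture("top")
for n in("board","vase","tumbler"): print(n,[np.round(v["position"],1).tolist() for v in mark_of(p,n)])
P=world(p,outline_of(p,"board")[0]["pixels"]); P=P[(P[:,2]>150)&(P[:,2]<200)]
s=(P[:,:2]-[466,38.5])@[.085,.996]; print("slope",np.polyfit(s,P[:,2],1),s.min(),s.max())
E
```

```text
[466.5  38.7 118.7] [3.2 0.2 0.4]
[-1.8 -5.5 -5.8] [-1.76  0.63  0.34] 59.29133523701261
vase [[347.1, 198.7, 1.7], [611.2, 96.4, -2.4]]
tumbler [[330.9, -95.1, -3.6], [452.7, -73.1, 98.1]]
[466.   38.5 219. ] [ 0.8 -0.3 -5.3] [-0.07 -0.08  0.04] 59.62109044968833 20.6667
board [[460.7, 34.5, 164.9], [411.5, -471.2, -3.5]]
vase [[348.2, 194.3, -0.4]]
tumbler [[451.0, -73.8, 186.7], [329.5, -93.9, -3.9]]
board []
vase [[474.4, 137.6, 167.3], [613.1, 93.5, 1.4], [349.8, 196.6, 1.7]]
tumbler [[329.1, -91.1, -1.0], [454.9, -71.5, 184.8]]
slope [-1.00495259e-01  1.75885547e+02] -198.40482613964815 199.29923351027193
```

View pics/s4.png

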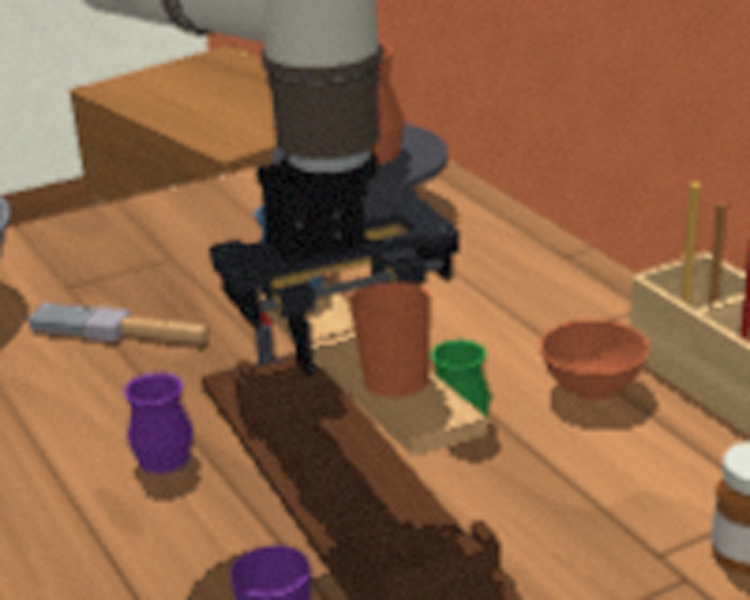

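The lift went up, but the board slipped in pitch. The slope fit gives −0.10 rad, vase end low, and the pot marks (167 vs 185 mm) agree. The pots still stand, so I level it by gently tilting the tool about the grasp point.

```bash
cat >> h.py <<'E'
u=np.array([.085,.9964,0])
def slope(names=True):
    p=capture("top"); o=outline_of(p,"board"); 
    P=world(p,o[0]["pixels"]); P=P[(P[:,2]>140)&(P[:,2]<215)]
    d=P[:,:2]-[466,38.5]; s=d@u[:2]; w=d@[.9964,-.085]
    k=abs(w)<27; A=np.c_[s,w,np.ones(len(s))][k]; z=P[k,2]
    for _ in range(4):
        c=np.linalg.lstsq(A,z,rcond=None)[0]; r=abs(z-A@c)<4; A,z=A[r],z[r]
    return np.round(c,4),len(z),round(A[:,0].min()),round(A[:,0].max())
def tilt(th,rate=5,gz=168):
    Rn=R.from_rotvec(th*np.array([u[1],-u[0],0])); q=(Rn*R.from_quat(quat(-0.085))).as_quat().tolist()
    G=np.array([466,38.5,gz]); return move_straight((G+Rn.apply([0,0,51])).tolist(),rate,rot=q)
E
python3 - <<'E'
from h import *
print(slope())
gripper_to(45,60)
tilt(.05); print(slope(),current_time())
tilt(.1); pause(.3); print(slope(),slope(),np.round(current_ft_force(),1),np.round(current_ft_torque(),2),current_grip_width(),current_time())
E
```

```text
(array([-1.022000e-01, -7.000000e-04,  1.758766e+02]), 978, -197, 199)
(array([-5.13000e-02, -5.60000e-03,  1.75764e+02]), 816, -200, 199) 22.1917
(array([ 5.000000e-04, -2.000000e-04,  1.758604e+02]), 727, -200, 199) (array([-9.000000e-04, -4.000000e-04,  1.756795e+02]), 734, -200, 200) [-0.3  0.1 -4.4] [-0.44 -0.13 -0.02] 59.047030141102425 23.35
```

```bash
python3 - <<'E'
from h import *
pause(.7); print(slope(),np.abs(current_qd()).max(),current_time())
p=capture("top"); A=p["img"][150:310,180:420]
m=red(p,(226,229)); P=world(p,m); print("wing",cv2.minAreaRect(P[:,:2].astype(np.float32)))
for n in("vase","tumbler"): print(n,[np.round(v["position"],1).tolist() for v in mark_of(p,n)])
p=capture("side"); B=p["img"][80:260,200:470]
f=lambda i:cv2.resize(i,(440,293),interpolation=cv2.INTER_CUBIC)
cv2.imwrite("pics/c5.png",np.vstack([f(A),f(B)])[...,::-1])
E
```

```text
(array([4.000000e-04, 4.600000e-03, 1.758219e+02]), 754, -201, 199) 0.0012155795344438757 24.15
wing ((488.6275634765625, 266.14508056640625), (34.11490249633789, 8.016497611999512), 81.6541519165039)
vase [[471.8, 134.3, 177.0], [612.7, 92.9, -0.3]]
tumbler [[330.2, -93.3, -0.1], [455.7, -73.7, 172.1]]
```

View pics/c5.png

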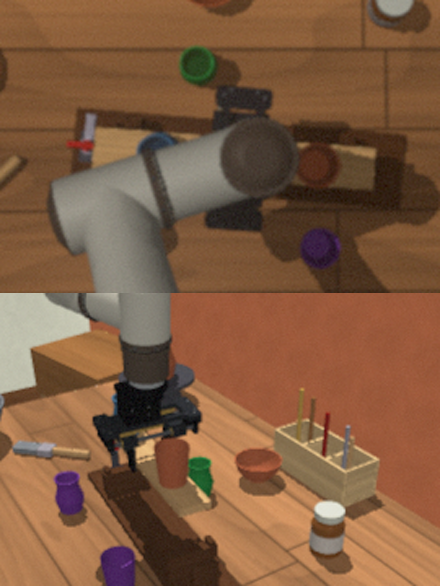

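The pictures show the board level and raised, both pots standing on it, the toe still swung clear and the bystanders in place. I hand the job in.

```bash
python3 -c "
from station import *
finish_job()"
```

```text
the job is handed in; nothing more can be done
```

The clamp is loosened and the board is held level about 10 cm above where it rested, with both pots standing on it. I handed the job in at about 24 s.

- **Clamp:** I turned the red wing nut 1.2 rad anticlockwise, to about 1.5 rad. The toe points square off the board, well past the 1.2 rad where it clears.
- **Lift:** I gripped the board by its bare middle with 50 N and lifted it straight up.
- **What went wrong:** the board pitched about 0.10 rad in the jaws, vase end low. Early in the lift the wrist read a moment of 1.76 N m and 5.5 N of sideways force. The board probably caught or rubbed on something at one end, but I did not find out what. I raised the grip to 60 N and levelled the board by tilting the tool about the grasp point.

**Last checks:**
- The lengthwise slope was 0.0004 rad and the crosswise slope at most 0.005.
- The board's top was at 175.8 mm, about 101 mm above its rest height of 75 mm, and the joints were still.
- Pot heights read 177 mm (vase) and 172 mm (tumbler), which agrees with the 175.8 mm board top within the network's error.
- The robot did not appear to touch the pots, and the bystanders in the last pictures (close crops) looked unmoved; I did not measure them.

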